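Set the plating pen's tail cap to off and draw the pen

ROBOT

A 7-joint arm with a two-finger parallel gripper is mounted at the origin on the work surface. World frame = base frame: x ahead of the robot, y to its left, z up, the work surface at z = 0. Lengths are in mm, angles in rad, forces in N, time in s.
With the tool pointing down it reaches from about 400 to 875 mm from the base axis. Payload 4.4 kg.
Tool frame: the origin (TCP) lies at the very end of the fingers, on their centre line; the grasp point (between the pads) lies 19 mm behind it (ctrl.grasp_offset is the distance from the TCP to the grasp point, in mm); z points along the fingers, y is the line along which they close (so a half turn about z gives the same grasp; the last joint's range is limited). The gripper opens to 85 mm and grips with 20 to 120 N. Pads are 22 mm wide; open, the fingers measure 114 mm over their backs; the gripper's body (76 mm by 85 mm) begins 54 mm behind the grasp point. The pads swing forward as they close: fully open they stand 13 mm farther back than shut.
Start: joints at [-1.402, 0.628, 0.038, 1.517, -0.027, 0.996, -0.02], TCP at [151.196, 632.185, 231.313] pointing down, gripper open.
Joint ranges: [-3.06, 3.06], [-0.37, 2.12], [-1.25, 1.32], [0.18, 2.47], [-1.1, 4.24], [0.23, 1.98], [-2.94, 2.94]. Speed limits (rad/s): [2.57, 2.57, 3.14, 3.14, 3.14, 3.14, 3.14].

INTERFACE

Orientations are given as [roll, pitch, yaw] about the fixed x, y, z axes, in that order (R = Rz(yaw) Ry(pitch) Rx(roll)).
In Python, from cell import status, cams, ctrl gives the robot as it stands.
- The arm moves only by the tool move_arm, never from a script. Its argument "plan" is a list of rows, each a list of 3 entries, a list of its own where there are three numbers: the shift along the world's x, y, z in mm, then the turn, a rotation vector about the world's x, y, z in degrees, then the opening, from 0 (shut) to 1 (fully open). In form: [[[x, y, z], [wx, wy, wz], gripper], ...]. A call has 1 to 10 rows; each row shifts and turns the commanded pose from where the row before left it; what a row does not reach is not made up. A row lasts 1/8 s, in which the tool goes at most 62.5 mm and 10.7 degrees, less where a joint would pass 70% of its speed; a pose out of reach is approached as far as the arm can. A call with a gripper value outside its range is refused whole. The fingers move at their own pace and stop on an object; the grip force is fixed at half the most. Time passes only in rows, so rows that do not move let the fingers close. It gives the time, the measured TCP pose, the force, the opening and the grip force at its end, in the units of the state.
- status.read_state(): the state, without advancing time (a new reading comes with each control period).
- cams.get_image(name): name is "scene" or "top"; returns the picture (384x512x3 uint8, blue, green, red); there is no depth.
- cams.camera_params(name): a dict with "K" (3x3 intrinsics, pixels), "pose" (4x4, takes a point from camera to world coordinates). Camera axes: x right, y down, z forward; pixel columns grow to the right and rows downward; lengths in mm; the calibration is good to about 2 mm. A picture is of the moment at which its call begins. camera_params takes no time and is no camera call.
- ctrl.finish_job(): hands the job in; it is judged then, once.
The state is a dict: "clock": time; "qpos": joint angles; "qd": joint speeds; "tau": joint torques, N m; "eef_pos": TCP position; "tool_rot": TCP orientation; "force": force on the tool from outside, world axes, zero at the start; "torque": the same for the moment, N m; "width": finger opening in mm; "gripper_force": force on a finger pad.
Only numpy, scipy, OpenCV 4.12 (cv2) and the standard library are available. Lean on these libraries where they do the work, as an engineer would, in place of code of your own. Each camera call takes 0.05 s, during which the arm holds its last target. There are 200 camera calls.

TASK

The battery plating pen (the tall one with the knurled tail cap) stands in its stand with the cap only part-way screwed on. Leaving the pen standing in its socket, screw the cap on clockwise until it bottoms out, then back it off a quarter turn so the cells are out of contact. Then draw the pen straight up out of the stand by its cap and finish still holding it by the cap, upright and still, with its tip well clear above the stand; do not disturb the other pen, the pot or the coin.

Things in the scene. Friction and masses are not known exactly. Their poses are not given: they have to be found in the camera images.
- stand: White two-tier pen stand, fixed. Origin under its centre. Step 120 (x) by 210 (y) by 30 mm high; rear tier x 0 to +60 mm, top at 56 mm, with two alike square pockets at x +30, y -48 and +48 mm: 29.4 mm square, floor at 30 mm, an 18 mm hole below for the nose. Pots and vials on the front step (x -30 mm) reach 68 mm high. Which pen is in which pocket varies.
- pen: Plating pen, loose, upright in a pocket, 172 mm long with cap, 110 to 170 g. Origin: nib tip (4 mm above the bench in the stand), z up the pen. Nib and nose to 26 mm; square collar 28 by 28 mm, 26 to 58 mm, stands on the pocket's floor and stops the pen turning (about 3 deg play); clear tube 19 mm in diameter with two cells to 134 mm; shoulder 22 mm in diameter to 140 mm; then the cap.
- cap: The pen's knurled aluminium tail cap, 26 mm in diameter, 32 mm high, a dark 20 by 3 mm coin slot across its flat top. Origin: centre of its underside, 140 mm up the pen when home (144 mm above the bench with the pen in the stand); z up. Clockwise seen from above screws it on. It turns on the pen but cannot come off.
- cap_top (a point): Centre of the cap's top face, 32 mm above the cap's origin.
- cap_turn (a joint): Turn of the cap on the pen, rad. 0: fully home, a hard stop (cap meets shoulder); grows as the cap is unscrewed, counter-clockwise seen from above. Starts between 2.2 and 4.4; upper stop 5.6. The cap rises 1.5 mm per turn. Thread friction about 0.05 N m: it stays where left; the moment rises sharply at the stop.
- cleaning_pen: Bystander: a shorter pen with a domed end and no cap, 101 mm long, with the same nose and square collar, loose in the other pocket. Origin at its tip; its end stands 105 mm above the bench.
- pot: Bystander: loose clear pot with a white lid, 51 mm in diameter, 48 mm high, on the bench. Origin under its base.
- coin: Bystander: loose brass coin, 39 mm in diameter, 4 mm thick, lying in a fixed steel tray (220 by 120 mm, 24 mm high) to the left of the stand. Origin under its centre.
Things that resemble listed ones, but are neither listed nor needed, are in the scene too. What is shaped like the pen but orange is not meant.

How it is judged:
By the outcome, as a careful person would: the job done as asked, in the order asked, and still so for the second after the job is handed in, while the arm keeps its last pose, push and grip.
It also fails if it takes over 64 s, if anything falls off the work surface, if the arm or the gripper's body presses on something with over 40 N, if the wrist force passes 120 N, or if a joint passes its speed limit or range.

## Working session

There is one attempt and no reset: what is moved stays moved. The work goes in short steps, Python scripts to look and compute and a tool call to move; the robot and the scene stay as the last step left them, time stands still between calls to the robot, and variables do not carry over. Pictures are saved under pics/ and viewed, at most 10 in all, crops included, and the job is handed in when it is done.

Besides the shell and the picture viewer there is one more tool, called after "Call:" as name(argument=value, ...), one argument or row to a line, values as JSON. move_arm: Moves the arm, as the interface text tells. Its arguments: {"type":"object","properties":{"plan":{"type":"array","items":{"type":"array"}}},"required":["plan"]}

```bash
mkdir -p pics; python3 - <<'E'
from cell import status,cams,ctrl
import cv2,numpy as np
for n in("scene","top"):
    im=cams.get_image(n);cv2.imwrite(f"pics/{n}0.png",im)
    p=cams.camera_params(n);print(n,np.round(p["K"],1).tolist(),np.round(p["pose"],3).tolist())
s=status.read_state();print(s)
E
```

```text
scene [[447.9, 0.0, 259.9], [0.0, 447.9, 190.9], [0.0, 0.0, 1.0]] [[-0.803, 0.338, -0.49, 1122.182], [0.595, 0.43, -0.679, 777.889], [-0.019, -0.837, -0.547, 760.614], [0.0, 0.0, 0.0, 1.0]]
top [[416.6, 0.0, 253.7], [0.0, 416.6, 193.9], [0.0, 0.0, 1.0]] [[-0.025, -0.991, 0.131, 403.228], [-1.0, 0.025, 0.0, 15.905], [-0.004, -0.131, -0.991, 1397.083], [0.0, 0.0, 0.0, 1.0]]
{'clock': 0.1, 'qpos': array([-1.40178016,  0.62922537,  0.03841964,  1.51826452, -0.02699351,
        0.99629245, -0.02003135]), 'qd': array([-0.00052027, -0.00145119, -0.00034964, -0.00318906,  0.00077233,
        0.00041258, -0.00021543]), 'tau': array([ 3.97528784e-03, -5.64544630e+01,  1.23077217e+00, -1.93975425e+01,
        1.12913692e-02,  5.52525278e-03, -1.44604184e-05]), 'eef_pos': array([151.0605048 , 631.63434223, 230.50001139]), 'tool_rot': array([-3.13992003e+00,  5.89812631e-06,  2.90676907e+00]), 'force': array([ 0.02809839,  0.44730089, -0.25187934]), 'torque': array([ 0.0228198 ,  0.07760606, -0.00633634]), 'gripper_force': 0.0, 'width': 85.24153619324603}
```

View pics/scene0.png

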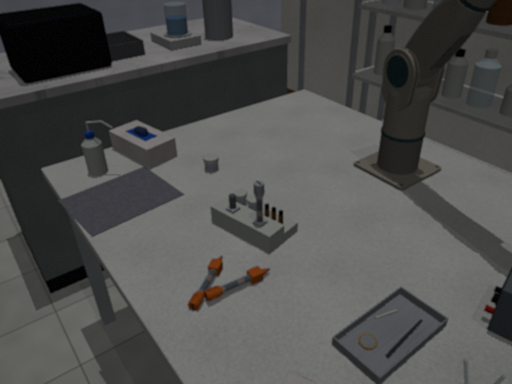

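View pics/top0.png

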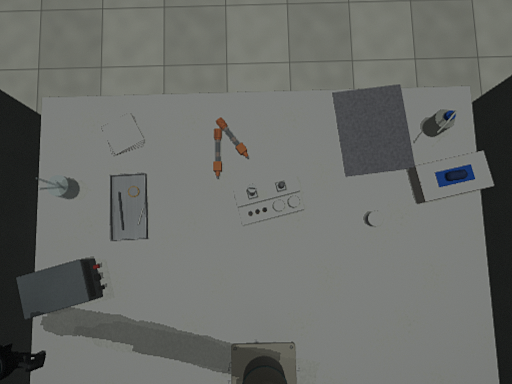

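The top view shows the stand around (268,202) with pens at about (252,191) and (281,185). In the scene view the tall pen is at (259,185–220) and the short one at (233,200). I'll zoom in on both.

```bash
cat > h.py <<'E'
from cell import status,cams,ctrl
import cv2,numpy as np
def ray(n,u,v):
    p=cams.camera_params(n);d=p["pose"][:3,:3]@np.linalg.inv(p["K"])@[u,v,1];return p["pose"][:3,3],d
def plane(n,u,v,z):
    o,d=ray(n,u,v);return o+d*(z-o[2])/d[2]
def proj(n,P):
    p=cams.camera_params(n);q=p["pose"][:3,:3].T@(np.array(P)-p["pose"][:3,3]);q=p["K"]@q;return q[:2]/q[2]
def crop(im,u,v,w,h,s): return cv2.resize(im[v:v+h,u:u+w],None,fx=s,fy=s,interpolation=cv2.INTER_CUBIC)
E
python3 - <<'E'
from h import *
a=crop(cv2.imread("pics/scene0.png"),205,170,100,80,6);b=crop(cv2.imread("pics/top0.png"),228,168,80,60,7)
a=cv2.convertScaleAbs(a,alpha=1.6);b=cv2.convertScaleAbs(b,alpha=1.6)
cv2.imwrite("pics/a.png",a);cv2.imwrite("pics/b.png",b)
E
```

```text
(no output)
```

View pics/a.png

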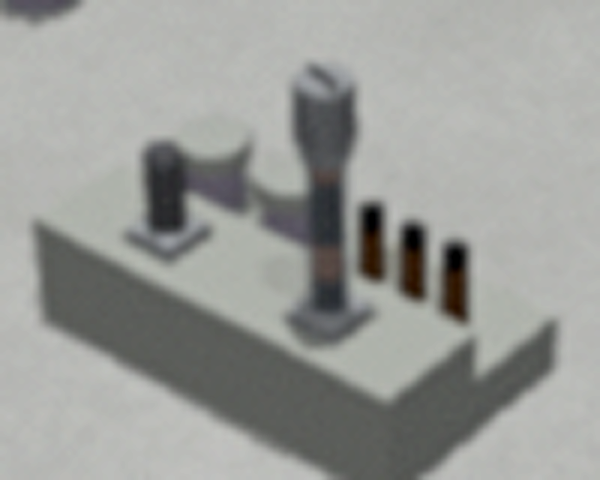

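View pics/b.png

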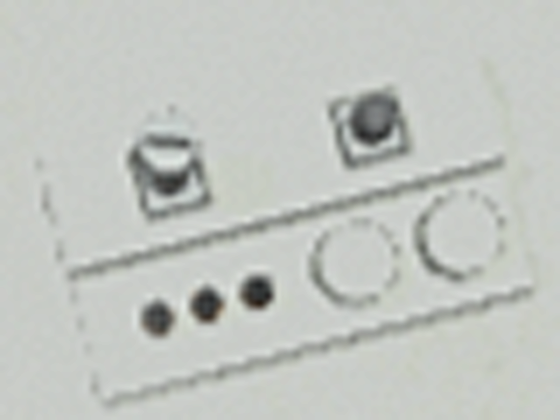

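The crops confirm the tall pen, with its slotted cap, on the left (+y). The cap-top centre is at about scene crop (323,78) and top crop (168,140). The step edge in the top crop runs from (70,273) to (503,158).

```bash
python3 - <<'E'
from h import *
f=lambda x,y,s,u,v:((x+.5)/s-.5+u,(y+.5)/s-.5+v)
S=f(323,78,6,205,170);T=f(168,140,7,228,168)
o1,d1=ray("scene",*S);o2,d2=ray("top",*T)
A=np.c_[d1,-d2];t=np.linalg.lstsq(A,o2-o1,rcond=None)[0]
print("tri",o1+t[0]*d1,o2+t[1]*d2)
print("pl",plane("scene",*S,177),plane("top",*T,177))
e=[plane("top",*f(x,y,7,228,168),56) for x,y in((70,273),(503,158))]
d=e[1]-e[0];print("edge",e,np.hypot(*d[:2]),np.degrees(np.arctan2(-d[0],d[1]))) 
c=[plane("top",*f(x,y,7,228,168),62) for x,y in((133,152),(200,148),(210,202),(148,217))];print(np.round(c,1))
# from edge: pen = mid + 48 along y + 30 along x
m=(e[0]+e[1])/2; y=(e[0]-e[1])/np.hypot(*d[:2]); x=np.array([y[1],-y[0],0]);print("pen by stand",m+48*y+30*x,"short",m-48*y+30*x, "yaw",np.degrees(np.arctan2(x[1],x[0])))
dd=plane("top",*f(373,118,7,228,168),104);print("dome",dd)
# collar ctr
k=plane("top",*f(171,180,7,228,168),62);print("collar",k)
# slot ends
for w in((302,66),(337,90)):print(plane("scene",*f(*w,6,205,170),177))
E
```

```text
tri [581.59084078  23.60152471 178.68716566] [583.43801637  22.07281556 178.95269602]
pl [580.02351948  21.41463955 177.        ] [583.72689765  22.08270257 177.        ]
edge [array([540.68895658,  69.46959574,  56.        ]), array([ 589.22149705, -132.56184521,   56.        ])] 207.7789946457804 -166.49220189383854
[[595.5  39.   62. ]
 [596.6   8.   62. ]
 [571.3   4.   62. ]
 [565.1  32.8  62. ]]
pen by stand [582.9136412   22.13343704  56.        ] short [605.33710076 -71.21102429  56.        ] yaw 13.507798106161461
dome [602.15302614 -69.69999981 104.        ]
collar [582.03753155  21.73329579  62.        ]
[581.30325877   8.57058791 177.        ]
[580.99400779  32.31273285 177.        ]
```

Both estimates put the pen axis at about (582.5, 22), with the cap top at z ≈ 177, which is consistent. I'll approach above it while winding the last joint back.

Call:
move_arm(
  plan=[
    [[27,-38,1],[0,0,4.5],1],
    [[27,-38,1],[0,0,4.5],1],
    [[27,-38,1],[0,0,4.5],1],
    [[27,-38,1],[0,0,4.5],1],
    [[27,-38,1],[0,0,4.5],1],
    [[27,-38,1],[0,0,4.5],1],
    [[27,-38,1],[0,0,4.5],1],
    [[27,-38,1],[0,0,4.5],1],
    [[27,-38,1],[0,0,4.5],1],
    [[27,-38,1],[0,0,4.5],1],
  ],
)

```text
clock: 1.35
eef_pos: [421.8, 250.7, 241.2]
tool_rot: [-3.142, -0.0, -2.588]
force: [0.4, 0.3, 0.8]
width: 85.4
gripper_force: 0.0
```

Call:
move_arm(
  plan=[
    [[27,-38,0],[0,0,4.5],1],
    [[27,-38,0],[0,0,4.5],1],
    [[27,-38,0],[0,0,4.5],1],
    [[27,-38,0],[0,0,4.5],1],
    [[27,-38,0],[0,0,4.5],1],
    [[26,-40,0],[0,0,4.5],1],
    [[0,0,0],[0,0,0],1],
    [[0,0,0],[0,0,0],1],
    [[0,0,0],[0,0,0],1],
  ],
)

```text
clock: 2.48
eef_pos: [581.5, 23.9, 241.3]
tool_rot: [3.141, 0.0, -2.117]
force: [0.5, 0.9, 0.0]
width: 85.7
gripper_force: 0.0
```

```bash
python3 - <<'E'
from h import *
s=status.read_state()
for k in("clock","qpos","eef_pos","tool_rot","force","torque"):print(k,np.round(s[k],3))
im=cams.get_image("scene");cv2.imwrite("pics/c.png",cv2.convertScaleAbs(crop(im,190,110,140,140,4),alpha=1.5))
E
```

```text
clock 2.475
qpos [ 0.059  0.526 -0.227  1.696  0.14   0.936  2.373]
eef_pos [581.503  23.917 241.275]
tool_rot [ 3.141  0.    -2.117]
force [0.515 0.871 0.04 ]
torque [-0.01  -0.032  0.046]
```

View pics/c.png

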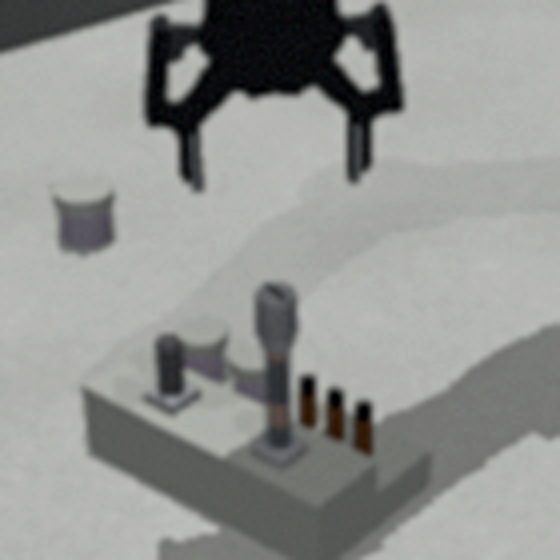

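The scene view shows the open gripper directly above the cap (cap top about (277,290) in the crop), and j7 = 2.37 leaves about 300° of clockwise travel. I'll descend with the fingers either side of the cap.

Call:
move_arm(
  plan=[
    [[0,0,-12],[0,0,0],1],
    [[0,0,-12],[0,0,0],1],
    [[0,0,-12],[0,0,0],1],
    [[0,0,-12],[0,0,0],1],
    [[0,0,-12],[0,0,0],1],
    [[0,0,-12],[0,0,0],1],
    [[0,0,-12],[0,0,0],1],
    [[0,0,-11],[0,0,0],1],
    [[0,0,0],[0,0,0],1],
    [[0,0,0],[0,0,0],1],
  ],
)

```text
clock: 3.78
eef_pos: [582.5, 22.2, 146.5]
tool_rot: [-3.141, 0.0, -2.12]
force: [-0.5, -0.1, 0.1]
width: 85.7
gripper_force: 0.0
```

Call:
move_arm(
  plan=[
    [[0,0,0],[0,0,0],0.4],
    [[0,0,0],[0,0,0],0.3],
    [[0,0,0],[0,0,0],0.2],
    [[0,0,0],[0,0,0],0],
    [[0,0,0],[0,0,0],0],
    [[0,0,0],[0,0,0],0],
    [[0,0,0],[0,0,0],0],
    [[0,0,0],[0,0,0],0],
    [[0,0,0],[0,0,0],0],
    [[0,0,0],[0,0,0],0],
  ],
)

```text
clock: 5.03
eef_pos: [582.4, 22.3, 146.6]
tool_rot: [-3.141, 0.0, -2.12]
force: [-0.6, -0.4, 5.2]
width: 24.3
gripper_force: 58.8
```

```bash
cat > st.py <<'E'
from h import *
s=status.read_state()
for k in("clock","qpos","eef_pos","tool_rot","force","torque","width","gripper_force"):print(k,np.round(s[k],3))
E
python3 st.py
```

```text
clock 5.025
qpos [ 0.042  0.643 -0.2    1.789  0.18   0.727  2.338]
eef_pos [582.376  22.251 146.576]
tool_rot [-3.141  0.    -2.12 ]
force [-0.624 -0.421  5.204]
torque [0.039 0.172 0.035]
width 24.292
gripper_force 58.839
```

Call:
move_arm(
  plan=[
    [[0,0,-0.04],[0,0,-10],0],
    [[0,0,-0.04],[0,0,-10],0],
    [[0,0,-0.04],[0,0,-10],0],
    [[0,0,-0.04],[0,0,-10],0],
    [[0,0,-0.04],[0,0,-10],0],
    [[0,0,-0.04],[0,0,-10],0],
    [[0,0,-0.04],[0,0,-10],0],
    [[0,0,-0.04],[0,0,-10],0],
    [[0,0,-0.04],[0,0,-10],0],
    [[0,0,-0.04],[0,0,-10],0],
  ],
)

```text
clock: 6.28
eef_pos: [582.4, 21.7, 146.2]
tool_rot: [-3.141, 0.001, 2.412]
force: [-1.3, -0.7, 4.8]
width: 24.5
gripper_force: 58.7
```

```bash
python3 st.py
```

```text
clock 6.275
qpos [-0.277  0.657  0.302  1.799 -0.277  0.726  1.016]
eef_pos [582.364  21.658 146.18 ]
tool_rot [-3.141e+00  1.000e-03  2.412e+00]
force [-1.255 -0.733  4.844]
torque [-0.18   0.201  0.067]
width 24.541
gripper_force 58.693
```

Call:
move_arm(
  plan=[
    [[0,0,-0.03],[0,0,-7],0],
    [[0,0,-0.03],[0,0,-7],0],
    [[0,0,-0.03],[0,0,-7],0],
  ],
)

```text
clock: 6.65
eef_pos: [582.3, 21.6, 146.1]
tool_rot: [-3.141, 0.001, 2.048]
force: [-0.9, -0.3, 4.6]
width: 24.6
gripper_force: 58.7
```

```bash
python3 st.py|egrep "tool|orq|forc"
```

```text
tool_rot [-3.141e+00  1.000e-03  2.048e+00]
force [-0.936 -0.283  4.643]
torque [-0.178  0.259  0.068]
gripper_force 58.745
```

Call:
move_arm(
  plan=[
    [[0,0,-0.03],[0,0,-6],0],
    [[0,0,-0.03],[0,0,-6],0],
    [[0,0,-0.03],[0,0,-6],0],
  ],
)

```text
clock: 7.02
eef_pos: [582.2, 21.6, 146.0]
tool_rot: [-3.142, 0.001, 1.734]
force: [-1.9, -1.2, 6.0]
width: 24.5
gripper_force: 58.8
```

```bash
python3 st.py|egrep "tool|orq|forc"
```

```text
tool_rot [-3.142e+00  1.000e-03  1.734e+00]
force [-1.867 -1.189  6.002]
torque [-0.217  0.336  0.016]
gripper_force 58.784
```

Call:
move_arm(
  plan=[
    [[0,0,-0.03],[0,0,-6],0],
    [[0,0,-0.03],[0,0,-6],0],
    [[0,0,0],[0,0,0],0],
  ],
)

```text
clock: 7.4
eef_pos: [582.2, 21.6, 145.9]
tool_rot: [3.141, 0.001, 1.527]
force: [-1.1, -0.1, 5.6]
width: 24.3
gripper_force: 58.8
```

```bash
python3 st.py|egrep "tool|orq|forc"
```

```text
tool_rot [3.141e+00 1.000e-03 1.527e+00]
force [-1.054 -0.069  5.575]
torque [-0.169  0.345  0.023]
gripper_force 58.797
```

Call:
move_arm(
  plan=[
    [[0,0,-0.03],[0,0,-6],0],
    [[0,0,-0.03],[0,0,-6],0],
    [[0,0,0],[0,0,0],0],
  ],
)

```text
clock: 7.78
eef_pos: [582.2, 21.6, 145.9]
tool_rot: [3.141, 0.001, 1.318]
force: [-1.8, 0.3, 5.7]
width: 24.4
gripper_force: 58.8
```

```bash
python3 st.py|egrep "tool|orq|forc"
```

```text
tool_rot [3.141e+00 1.000e-03 1.318e+00]
force [-1.783  0.34   5.74 ]
torque [-0.037  0.31  -0.004]
gripper_force 58.812
```

Call:
move_arm(
  plan=[
    [[0,0,-0.03],[0,0,-6],0],
    [[0,0,-0.03],[0,0,-6],0],
    [[0,0,0],[0,0,0],0],
  ],
)

```text
clock: 8.15
eef_pos: [582.2, 21.7, 145.9]
tool_rot: [3.141, 0.001, 1.108]
force: [-1.4, -0.1, 5.8]
width: 24.3
gripper_force: 58.8
```

```bash
sed -i '$a print("tau7",s["tau"][6].round(3))' st.py; python3 st.py|egrep "tool|orq|forc|tau7|qpos"
```

```text
qpos [-0.493  0.737  0.673  1.806 -0.61   0.818  0.024]
tool_rot [3.141e+00 1.000e-03 1.108e+00]
force [-1.427 -0.146  5.841]
torque [-0.091  0.352 -0.034]
gripper_force 58.828
tau7 -0.183
```

Call:
move_arm(
  plan=[
    [[0,0,-0.03],[0,0,-6],0],
    [[0,0,-0.03],[0,0,-6],0],
    [[0,0,0],[0,0,0],0],
  ],
)

```text
clock: 8.52
eef_pos: [582.2, 21.7, 145.8]
tool_rot: [3.141, 0.001, 0.899]
force: [-1.5, -0.4, 7.1]
width: 24.2
gripper_force: 58.8
```

```bash
python3 st.py|egrep "tool|orq|forc|tau7"
```

```text
tool_rot [3.141e+00 1.000e-03 8.990e-01]
force [-1.474 -0.44   7.128]
torque [-0.009  0.381 -0.031]
gripper_force 58.84
tau7 -0.184
```

Call:
move_arm(
  plan=[
    [[0,0,-0.03],[0,0,-6],0],
    [[0,0,-0.03],[0,0,-6],0],
    [[0,0,0],[0,0,0],0],
  ],
)

```text
clock: 8.9
eef_pos: [582.2, 21.7, 145.7]
tool_rot: [3.141, 0.001, 0.689]
force: [-0.6, 0.2, 6.6]
width: 24.6
gripper_force: 58.9
```

```bash
python3 st.py|egrep "tool|orq|forc|tau7|qpos"
```

```text
qpos [-0.551  0.776  0.787  1.808 -0.708  0.865 -0.304]
tool_rot [3.141e+00 1.000e-03 6.890e-01]
force [-0.627  0.18   6.571]
torque [-0.025  0.38  -0.071]
gripper_force 58.851
tau7 -0.186
```

Call:
move_arm(
  plan=[
    [[0,0,-0.03],[0,0,-6],0],
    [[0,0,-0.03],[0,0,-6],0],
    [[0,0,0],[0,0,0],0],
  ],
)

```text
clock: 9.28
eef_pos: [582.2, 21.7, 145.7]
tool_rot: [3.141, 0.0, 0.48]
force: [-1.5, 0.3, 6.7]
width: 24.1
gripper_force: 58.9
```

```bash
python3 st.py|egrep "tool|orq|forc|tau7"
```

```text
tool_rot [3.141 0.    0.48 ]
force [-1.492  0.306  6.71 ]
torque [ 0.026  0.346 -0.078]
gripper_force 58.865
tau7 -0.187
```

Call:
move_arm(
  plan=[
    [[0,0,-0.02],[0,0,-6],0],
    [[0,0,-0.02],[0,0,-6],0],
    [[0,0,0],[0,0,0],0],
  ],
)

```text
clock: 9.65
eef_pos: [582.2, 21.8, 145.6]
tool_rot: [3.141, 0.0, 0.27]
force: [-0.1, -0.1, 6.4]
width: 24.4
gripper_force: 58.9
```

```bash
python3 st.py|egrep "tool|orq|forc|tau7|qpos"
```

```text
qpos [-0.603  0.821  0.896  1.809 -0.799  0.921 -0.64 ]
tool_rot [3.141 0.    0.27 ]
force [-0.129 -0.099  6.399]
torque [-0.027  0.333 -0.036]
gripper_force 58.869
tau7 -0.189
```

Call:
move_arm(
  plan=[
    [[0,0,-0.02],[0,0,-6],0],
    [[0,0,-0.02],[0,0,-6],0],
    [[0,0,0],[0,0,0],0],
  ],
)

```text
clock: 10.02
eef_pos: [582.2, 21.8, 145.6]
tool_rot: [3.141, 0.0, 0.061]
force: [-1.4, 0.4, 6.3]
width: 24.3
gripper_force: 58.9
```

```bash
python3 st.py|egrep "tool|orq|forc|tau7"
```

```text
tool_rot [3.141 0.    0.061]
force [-1.388  0.436  6.295]
torque [ 0.056  0.345 -0.038]
gripper_force 58.87
tau7 -0.192
```

Call:
move_arm(
  plan=[
    [[0,0,-0.02],[0,0,-6],0],
    [[0,0,-0.02],[0,0,-6],0],
    [[0,0,0],[0,0,0],0],
  ],
)

```text
clock: 10.4
eef_pos: [582.2, 21.9, 145.5]
tool_rot: [3.141, -0.0, -0.148]
force: [-1.4, 0.7, 7.1]
width: 24.4
gripper_force: 58.9
```

```bash
python3 st.py|egrep "tool|orq|forc|tau7|qpos"
```

```text
qpos [-0.646  0.87   1.     1.81  -0.882  0.983 -0.984]
tool_rot [ 3.141 -0.    -0.148]
force [-1.369  0.708  7.065]
torque [ 0.121  0.298 -0.057]
gripper_force 58.868
tau7 -0.195
```

Call:
move_arm(
  plan=[
    [[0,0,-0.02],[0,0,-6],0],
    [[0,0,-0.02],[0,0,-6],0],
    [[0,0,0],[0,0,0],0],
  ],
)

```text
clock: 10.78
eef_pos: [582.0, 22.0, 145.5]
tool_rot: [3.14, 0.0, -0.354]
force: [-3.0, -0.0, 6.3]
width: 24.5
gripper_force: 59.0
```

```bash
python3 st.py|egrep "tool|orq|forc|tau7"
```

```text
tool_rot [ 3.14   0.    -0.354]
force [-3.023 -0.015  6.327]
torque [-0.013  0.482  0.897]
gripper_force 58.973
tau7 -1.111
```

The moment jumped to 0.9 N m after about 4.33 rad, so the cap has bottomed out. I'll locate the contact angle while unloading.

Call:
move_arm(
  plan=[
    [[0,0,0],[0,0,1],0],
    [[0,0,0],[0,0,0],0],
  ],
)

```text
clock: 11.02
eef_pos: [582.0, 22.0, 145.5]
tool_rot: [3.141, 0.0, -0.337]
force: [-2.0, 0.2, 6.5]
width: 24.3
gripper_force: 58.9
```

```bash
python3 st.py|egrep "tool|orq|tau7"
```

```text
tool_rot [ 3.141  0.    -0.337]
torque [0.022 0.478 0.645]
tau7 -0.639
```

Call:
move_arm(
  plan=[
    [[0,0,0],[0,0,1],0],
    [[0,0,0],[0,0,0],0],
  ],
)

```text
clock: 11.28
eef_pos: [582.0, 22.0, 145.5]
tool_rot: [3.141, 0.0, -0.32]
force: [-1.8, -0.3, 5.9]
width: 24.7
gripper_force: 58.9
```

```bash
python3 st.py|egrep "tool|orq|tau7"
```

```text
tool_rot [ 3.141  0.    -0.32 ]
torque [-0.007  0.512  0.451]
tau7 -0.408
```

Call:
move_arm(
  plan=[
    [[0,0,0],[0,0,1],0],
    [[0,0,0],[0,0,0],0],
  ],
)

```text
clock: 11.52
eef_pos: [582.0, 22.0, 145.5]
tool_rot: [3.141, 0.0, -0.304]
force: [-2.2, -0.0, 6.8]
width: 24.6
gripper_force: 58.9
```

```bash
python3 st.py|egrep "tool|orq|tau7|qpos|eef"
```

```text
qpos [-0.66   0.889  1.037  1.811 -0.91   1.008 -1.115]
eef_pos [581.955  21.951 145.515]
tool_rot [ 3.141  0.    -0.304]
torque [0.002 0.403 0.18 ]
tau7 -0.183
```

Call:
move_arm(
  plan=[
    [[0,0,0.04],[0,0,9.3],0],
    [[0,0,0.04],[0,0,9.3],0],
    [[0,0,0.04],[0,0,9.3],0],
    [[0,0,0.04],[0,0,9.3],0],
    [[0,0,0.04],[0,0,9.3],0],
    [[0,0,0.04],[0,0,9.3],0],
    [[0,0,0.04],[0,0,9.3],0],
    [[0,0,0.04],[0,0,9.3],0],
    [[0,0,0.04],[0,0,9.3],0],
    [[0,0,0.04],[0,0,9.3],0],
  ],
)

```text
clock: 12.78
eef_pos: [582.4, 21.5, 145.9]
tool_rot: [3.141, 0.001, 1.323]
force: [-1.4, -0.1, 4.6]
width: 24.4
gripper_force: 58.7
```

Call:
move_arm(
  plan=[
    [[0,0,0],[0,0,0],0],
    [[0,0,0],[0,0,0],0],
  ],
)

```text
clock: 13.02
eef_pos: [582.4, 21.7, 145.9]
tool_rot: [3.141, 0.0, 1.315]
force: [-1.4, -0.1, 6.3]
width: 24.2
gripper_force: 58.9
```

```bash
python3 st.py; python3 - <<'E'
from h import *
im=cams.get_image("scene");cv2.imwrite("pics/d.png",cv2.convertScaleAbs(crop(im,205,130,100,120,5),alpha=1.5))
E
```

```text
clock 13.025
qpos [-0.465  0.722  0.622  1.805 -0.566  0.799  0.19 ]
eef_pos [582.361  21.673 145.873]
tool_rot [3.141 0.    1.315]
force [-1.392 -0.143  6.328]
torque [-0.187  0.275  0.073]
width 24.187
gripper_force 58.909
tau7 -0.016
```

View pics/d.png

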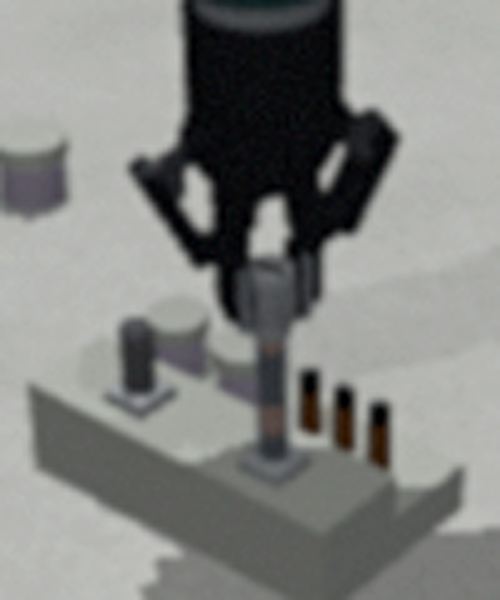

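The pen is upright in its left socket (crop (272,300–460)) and held by the cap, and the other pen hasn't moved. I'll draw it straight up.

Call:
move_arm(
  plan=[
    [[0,0,3],[0,0,0],0],
    [[0,0,6],[0,0,0],0],
    [[0,0,8],[0,0,0],0],
    [[0,0,8],[0,0,0],0],
    [[0,0,10],[0,0,0],0],
    [[0,0,15],[0,0,0],0],
    [[0,0,15],[0,0,0],0],
    [[0,0,15],[0,0,0],0],
    [[0,0,15],[0,0,0],0],
    [[0,0,15],[0,0,0],0],
  ],
)

```text
clock: 14.32
eef_pos: [582.2, 22.2, 256.7]
tool_rot: [3.141, -0.0, 1.319]
force: [0.1, 0.6, -2.5]
width: 24.4
gripper_force: 58.9
```

Call:
move_arm(
  plan=[
    [[0,0,15],[0,0,0],0],
    [[0,0,12],[0,0,0],0],
    [[0,0,8],[0,0,0],0],
    [[0,0,5],[0,0,0],0],
    [[0,0,0],[0,0,0],0],
    [[0,0,0],[0,0,0],0],
    [[0,0,0],[0,0,0],0],
    [[0,0,0],[0,0,0],0],
    [[0,0,0],[0,0,0],0],
  ],
)

```text
clock: 15.45
eef_pos: [582.2, 22.2, 295.5]
tool_rot: [-3.141, 0.0, 1.318]
force: [0.9, -0.2, -2.1]
width: 24.4
gripper_force: 58.9
```

```bash
python3 st.py; python3 - <<'E'
from h import *
im=cams.get_image("scene");a=cv2.convertScaleAbs(crop(im,190,60,120,190,3),alpha=1.5)
im=cams.get_image("top");b=cv2.convertScaleAbs(crop(im,208,140,110,190,3),alpha=1.5)
cv2.imwrite("pics/e.png",np.hstack([a,b]))
E
```

```text
clock 15.45
qpos [-0.545  0.558  0.748  1.641 -0.414  1.107  0.063]
eef_pos [582.156  22.179 295.515]
tool_rot [-3.141  0.     1.318]
force [ 0.892 -0.162 -2.068]
torque [-0.02  -0.029  0.02 ]
width 24.406
gripper_force 58.88
tau7 0.0
```

View pics/e.png

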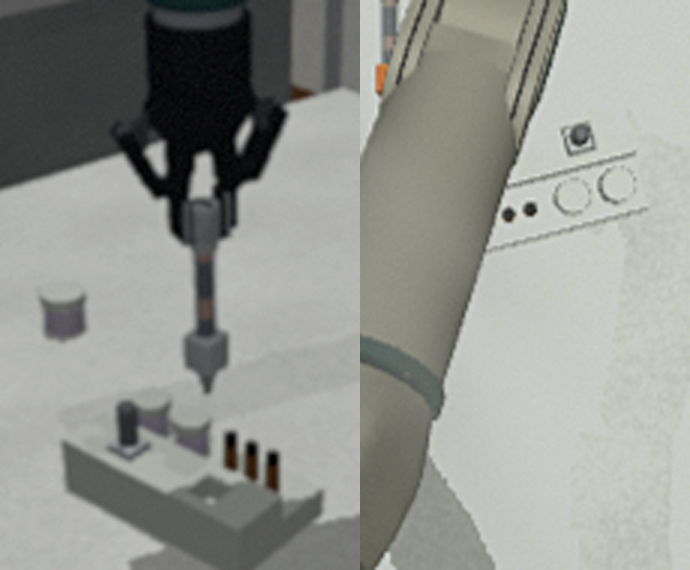

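The picture shows the pen out of its pocket, held by the cap, with the nib at about (207,388) in the crop and the other pen in place. I'll check it is upright against the projected vertical.

```bash
python3 - <<'E'
from h import *
for z in(325,153.5):
    u=proj("scene",[582.2,22.2,z]);print(z,u,(u-[190,60])*3)
E
```

```text
325 [256.49158473 127.7657847 ] [199.47475418 203.29735411]
153.5 [258.094846   191.04035114] [204.28453799 393.12105343]
```

```bash
python3 -c "
from cell import ctrl
print(ctrl.finish_job())"
```

```text
the job is handed in; nothing more can be done
None
```

I screwed the cap home to its hard stop, backed it off about 90° (estimated from tool yaw, allowing for socket play), drew the pen straight up, and handed the job in at about 15.5 s with it held upright by the cap, tip roughly 85 mm above the stand; the cleaning pen looks undisturbed and nothing came near the pot or coin, though I did not re-check the coin on camera.

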